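# Hold the coffee-money box unlocked

### The arm

A 6-joint arm with a two-finger parallel gripper is mounted at the origin on the work surface. World frame = base frame: x ahead of the robot, y to its left, z up, the work surface at z = 0. Lengths are in mm, angles in rad, forces in N, time in s.
With the tool pointing down it reaches from about 350 to 950 mm from the base axis. Payload 17.4 kg.
Tool frame: the origin (TCP) lies on the centre line of the jaws, within the pads' length; the fingertips stand 17 mm ahead of it and the grasp point (between the pads) lies 2 mm behind it (arm.tip_reach is the distance from the TCP to the fingertips, in mm); z points along the fingers, y is the line along which they close (so a half turn about z gives the same grasp; the last joint's range is limited). The gripper opens to 93 mm and grips with 3 to 60 N. Pads are 15 mm wide; open, the fingers measure 128 mm over their backs; the gripper's body (75 mm by 188 mm) begins 65 mm behind the grasp point.
Start: joints at [-1.194, 0.116, 1.442, -0, 1.584, -0.038], TCP at [272.021, -617.768, 235.646] pointing down, gripper open.
Joint ranges: [-2.83, 2.83], [-0.83, 2.19], [0.07, 2.5], [-1.14, 4.28], [0.01, 3], [-2.97, 2.97]. Speed limits (rad/s): [1.89, 1.89, 2.22, 3.14, 3.14, 3.14].

### API

Orientations are given as [roll, pitch, yaw] about the fixed x, y, z axes, in that order (R = Rz(yaw) Ry(pitch) Rx(roll)).
In Python, from rig import arm, grab_frame, get_calibration, hand_in, look_for, trace gives the robot as it stands.
- The arm moves only by the tool jog_arm, never from a script. Its argument "moves" is a list of rows, each an object with "delta_pos": the shift along the tool's x, y, z in m, a list of three; "angular": the turn, a rotation vector about the tool's x, y, z in degrees, a list of three. In form: [{"delta_pos": [x, y, z], "angular": [ax, ay, az]}, ...]. A call has 1 to 8 rows; each row is the pose to reach, as a shift and turn from the pose commanded when the call began, along the tool's axes at that moment; what a row does not reach only later rows make up. A row lasts 1/8 s, in which the tool goes at most 62.5 mm and 10.7 degrees, less where a joint would pass 70% of its speed; a pose out of reach is approached as far as the arm can. A call with a gripper value outside its range is refused whole. "claw" is the gripper command: -1 is fully open, 1 is shut, values between are in proportion, set as the call begins (left out, the last holds). The fingers move at their own pace and stop on an object; "force" is the grip in N (left out, the last holds). Time passes only in rows, so rows that repeat a pose let the fingers close. It gives the time, the measured TCP pose, the force, the opening and the grip force at its end, in the units of the state.
- arm.read_state(): the state, without advancing time (a new reading comes with each control period).
- grab_frame(name): name is "side" or "top"; returns the picture (420x560x3 uint8, blue, green, red); there is no depth.
- get_calibration(name): a dict with "fx", "fy", "cx", "cy" (pixels), "xyz" and "rotation" of the camera in the world. Camera axes: x right, y up, looking along -z (the intrinsics and any distortion apply to the point x, -y, -z); pixel columns grow to the right and rows downward; lengths in mm; the calibration is good to about 2 mm. A picture is of the moment at which its call begins. get_calibration takes no time and is no camera call.
- hand_in(): hands the job in; it is judged then, once.
Trained networks look in the newest picture that a camera, given by its name, has taken for a name from the list of things; names that differ only in an ending like _2 or _b are one class to them, and where a whole thing is asked for, a point or a joint stands for the part that bears it (a point fixed in the world has none). Each returns a list of dicts, best first, with "confidence" (0 to 1); they miss things now and then, are a little off and sometimes report something else, mostly with a low value. They report only what shows in the picture. A call takes as long as a camera call.
- look_for(label, camera): "point" ([column, row] in pixels, amid what is visible of it).
- trace(label, camera): "pixels" (420x560 bool, what is visible of it) and "point" ([column, row] in pixels, amid what is visible of it).
The state is a dict: "clock": time; "joint_pos": joint angles; "dq": joint speeds; "tau": joint torques, N m; "tcp_pos": TCP position; "tool_rot": TCP orientation; "force": force on the tool from outside, world axes, zero at the start; "ft_torque": the same for the moment, N m; "finger_gap": opening from 0.0 (shut) to 1.0 (fully open); "gripper_force": force on a finger pad.
Only numpy, scipy, OpenCV 4.12 (cv2) and the standard library are available. Lean on these libraries where they do the work, as an engineer would, in place of code of your own. Each camera call takes 0.05 s, during which the arm holds its last target. There are 200 camera calls.

### The job

Get the green coffee-money box ready for a colleague to open: turn the black locking knob anticlockwise until its tongue is free of the stop, slide the keyhole cover fully open, then take the red key from its stand, work it fully home past the sticky pins and turn it a quarter clockwise to the stop. The lock springs back, so finish while still gripping the key and holding it turned, and leave everything else on the ledge where it stands.

Things in the scene. Friction and masses are not known exactly. Their poses are not given: they have to be found in the camera images.
- box: Green steel money box, fixed, 110 (x) x 190 (y) x 70 mm high. Origin: centre of its underside; z up. On its flat top, along the line x = 0: the lock and the sliding cover with its knob; two guide rails 6 mm high at x = +-26 mm, y = -10 to 90 mm; a yellow stop post 8 x 8 mm, 13 mm high, at x = -30, y = 9.5 mm.
- lock_mouth (a point): Keyhole centre, level with the box top (70 mm up; x = 0, y = -45 mm in the box). Axes as the box's (they do not turn with the lock): x along the keyway's long side when unturned, z up. Brass plug 26 mm square in a flat steel ring, 62 mm diameter, 1.3 mm high. Keyway 13 (x) x 6 (y) mm, straight down, its mouth bevelled out to 19 x 12 mm over 6 mm. Hidden by the cover at the start.
- pins (a joint): Sprung steel pin block (12 x 5 mm) in the keyway, m pushed down: the key meets it 17 mm down and must push it 10 mm more, till its shoulder rests on the plug. Takes 7 to 11 N, more if the key is twisted meanwhile, as the pins then bind: wiggle the key a few degrees to free them.
- lock (a joint): Lock plug: 0 = unturned, grows clockwise seen from above to the stop at 1.57 rad (a quarter). Turns no more than about 0.1 rad until the key is home and has pushed the pins clear. Return spring 0.04 to 0.13 Nm, friction 0.02 Nm. The key has about 0.1 rad of play in the keyway, so it turns up to 0.1 rad further than the plug.
- cover (a joint): Aluminium keyhole cover, 44 (x) x 88 (y) x 4 mm, its top 7 mm above the box top: 0 = closed over the keyhole, grows as it slides along the box's +y to the stop at 0.055 m (fully open, its edge 32 mm from the keyhole's centre). Friction about 1.5 N; it stays where it is left. The knob on it is its handle.
- knob_grip (a point): Point on the axis of the black locking knob on the cover, 103 mm above the ledge (26 mm above the cover). Bar grip 40 mm long (point's x) x 14 mm thick (y) x 28 mm high, its top 7 mm above this point. At the box's x = 0, y = 0 when closed; moves with the cover and turns with the knob, z up.
- knob (a joint): Locking knob: 0 = locked, its yellow tongue (32 mm long, 8 wide, under the bar grip, along the knob's -x) caught behind the yellow stop post so the cover slides 8 mm at most; grows anticlockwise seen from above to its stop at 1.4 rad. Free from about 0.9 rad. Starts at 0 to 0.25. Friction 0.04 Nm; stays where it is left.
- key_stand: Dark wooden key stand, fixed, 60 (x) x 44 (y) x 36 mm high, with a slot 14 x 7 mm, 32 mm deep, in the middle of its top. Origin: centre of its underside.
- key: Key, about 40 g, blade down in the stand, shoulder on its top. Origin: centre of the shoulder's underside; z up, x along its width. Red bow 34 (x) x 8 (y) mm, 6 to 44 mm above the origin; brass shoulder 24 x 14 mm, 0 to 6 mm; blade 12 (x) x 5 (y) mm, to 27 mm below, last 5 mm tapered to 8 x 2 mm. Same after a half turn about z. Home = origin at lock_mouth.
- key_shoulder (a point): The key's origin: centre of its shoulder's underside, axes as the key's.
- jar: Closed amber glass coffee jar, black lid, 80 mm diameter x 150 mm; bystander. Origin: centre of its underside.
- mug: Blue ceramic mug, 82 mm diameter x 92 mm; bystander. Origin: centre of its underside.
- tin: Stainless sugar tin, 84 mm diameter x 100 mm; bystander. Origin: centre of its underside.
- timer: White square kitchen timer, 70 x 70 x 22 mm, with a red button 6 mm high; bystander. Origin: centre of its underside.
- beaker: Green plastic beaker, 72 mm diameter x 85 mm; bystander. Origin: centre of its underside.
- rack: Chrome rack, fixed, 100 x 130 mm, 155 mm high with the three plastic saucers in it; bystander. Origin: centre of its underside.

How it is judged:
By the outcome, as a careful person would: the job done as asked, in the order asked, and still so for the second after the job is handed in, while the arm keeps its last pose, push and grip.
It also fails if it takes over 72 s, if anything falls off the work surface, if the arm or the gripper's body presses on something with over 40 N, if the wrist force passes 120 N, or if a joint passes its speed limit or range.

## Working session

There is one attempt and no reset: what is moved stays moved. The work goes in short steps, Python scripts to look and compute and a tool call to move; the robot and the scene stay as the last step left them, time stands still between calls to the robot, and variables do not carry over. Pictures are saved under pics/ and viewed, at most 10 in all, crops included, and the job is handed in when it is done.

Besides the shell and the picture viewer there is one more tool, called after "Request:" by a JSON object that holds its "op" and its "data". jog_arm: Moves the arm, as the interface text tells. Its arguments: {"type":"object","properties":{"moves":{"type":"array"},"claw":{"type":"number"},"force":{"type":"number"}},"required":["moves"]}

```bash
ls; mkdir -p pics
python3 - <<'E'
from rig import *
import cv2, numpy as np
s=arm.read_state(); print(s)
for n in("side","top"):
    c=get_calibration(n); print(n,c)
    cv2.imwrite(f"pics/{n}0.png",grab_frame(n))
    for l in("box","key","key_stand","knob_grip","cover","jar","mug","tin","timer","beaker","rack"):
        r=look_for(l,n); print(n,l,[(np.round(d["point"]).tolist(),round(d["confidence"],2)) for d in r[:3]])
E
```

```text
pics
{'clock': 0.0, 'joint_pos': array([-1.19380770e+00,  1.16487060e-01,  1.44225754e+00, -2.98383683e-05,
        1.58402389e+00, -3.78231756e-02]), 'dq': array([ 3.85504027e-04, -3.45939909e-05, -4.14820249e-04, -4.39423618e-04,
        7.32129203e-04, -1.62110478e-03]), 'tau': array([ 1.28357093e-03, -7.21242499e+01, -6.22613168e+01,  7.79674994e-02,
        2.37953587e-02, -1.66604091e-04]), 'tcp_pos': array([ 271.93671989, -617.59140632,  234.90925254]), 'tool_rot': array([-3.14041653e+00, -1.46483581e-05,  4.14811419e-01]), 'force': array([-0.1233107 ,  0.12538686, -1.00742258]), 'ft_torque': array([-0.00509249,  0.01732705, -0.02369153]), 'gripper_force': 0.0, 'finger_gap': 1.001727663568011}
side {'fx': 414.463647754673, 'fy': 414.463647754673, 'cx': 275.4417352323274, 'cy': 216.87842747478462, 'xyz': array([ 385.98467679, -745.59554677,  697.5842014 ]), 'rotation': array([ 0.88131208, -0.02013352, -0.243694  ])}
side box [([243.0, 186.0], 0.73)]
side key [([232.0, 294.0], 0.75), ([252.0, 154.0], 0.44)]
side key_stand [([238.0, 312.0], 0.86)]
side knob_grip [([379.0, 282.0],
[... 247 characters left out ...]
rack [([380.0, 283.0], 0.57), ([242.0, 174.0], 0.54)]
top {'fx': 457.461867717974, 'fy': 457.461867717974, 'cx': 284.6179740963929, 'cy': 210.77939889170682, 'xyz': array([ 402.90853251,  -11.66793158, 1219.31553267]), 'rotation': array([ 1.60796451e-01,  3.15684736e-04, -1.58986492e+00])}
top box [([209.0, 232.0], 0.65)]
top key [([364.0, 262.0], 0.66)]
top key_stand [([359.0, 262.0], 0.64)]
top knob_grip []
top cover [([221.0, 235.0], 0.65)]
top jar [([319.0, 156.0], 0.74)]
top mug [([178.0, 162.0], 0.6), ([221.0, 236.0], 0.39)]
top tin []
top timer [([134.0, 211.0], 0.83), ([210.0, 232.0], 0.47)]
top beaker [([446.0, 200.0], 0.58)]
top rack [([384.0, 157.0], 0.65), ([210.0, 230.0], 0.61)]
```

View pics/side0.png

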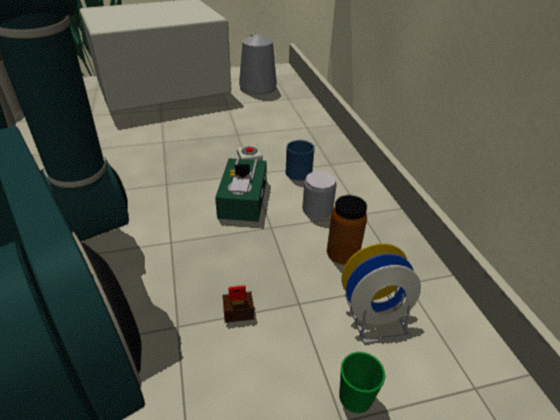

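View pics/top0.png

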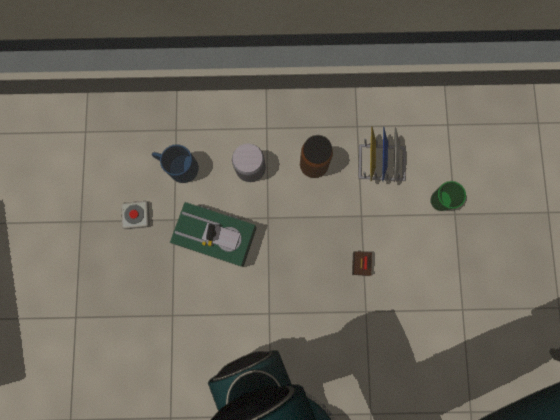

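Side view: box about (243,190) with the knob at (242,170), key (237,293) in stand (238,307). Top view: box (213,234), long axis tilted, lock end to the right, key (364,263). Next I fit the models to the silhouettes.

```bash
cat > h.py <<'E'
from rig import *
import cv2, numpy as np
from scipy.spatial.transform import Rotation as R
from scipy.optimize import minimize
C={n:get_calibration(n) for n in("side","top")}
def proj(n,P,off=(0,0,0)):
    c=C[n]; q=(np.atleast_2d(P)-c["xyz"]-np.array(off))@R.from_euler("xyz",c["rotation"]).as_matrix()
    return np.c_[c["cx"]+c["fx"]*q[:,0]/-q[:,2], c["cy"]+c["fy"]*-q[:,1]/-q[:,2]]
def place(P,x,y,yaw,z=0):
    c,s=np.cos(yaw),np.sin(yaw); P=np.asarray(P,float)
    return np.c_[x+c*P[:,0]-s*P[:,1],y+s*P[:,0]+c*P[:,1],P[:,2]+z]
def cub(x0,x1,y0,y1,z0,z1): return np.array([[x,y,z] for x in(x0,x1) for y in(y0,y1) for z in(z0,z1)],float)
def render(n,P):  # antialiased hull
    h=cv2.convexHull((proj(n,P)).astype(np.float32))[:,0]
    S=8; x0,y0=np.floor(h.min(0)).astype(int)-3; x1,y1=np.ceil(h.max(0)).astype(int)+4
    m=np.zeros(((y1-y0)*S,(x1-x0)*S),np.float32)
    cv2.fillConvexPoly(m,np.round(((h-[x0,y0])+.5)*S*16-8).astype(np.int32),1,shift=4)
    out=np.zeros((420,560),np.float32); out[y0:y1,x0:x1]=cv2.resize(m,(x1-x0,y1-y0),interpolation=cv2.INTER_AREA); return out
def ray(n,px,z):
    c=C[n]; d=R.from_euler("xyz",c["rotation"]).apply([(px[0]-c["cx"])/c["fx"],-(px[1]-c["cy"])/c["fy"],-1])
    return c["xyz"]+d*(z-c["xyz"][2])/d[2]
def tri(pa,pb):
    A=[];b=[]
    for n,p in(("side",pa),("top",pb)):
        o=C[n]["xyz"]; d=ray(n,p,0)-o; d/=np.linalg.norm(d); M=np.eye(3)-np.outer(d,d); A.append(M); b.append(M@o)
    return np.linalg.lstsq(np.vstack(A),np.hstack(b),rcond=None)[0]
E
cat > fit.py <<'E'
from h import *
F={n:cv2.imread(f"pics/{n}0.png") for n in C}
M={}
for n in C:
    for l in("box","key_stand","key","knob","cover"):
        r=trace(l,n)
        print(n,l,[(np.round(d["point"]).tolist(),round(d["confidence"],2),int(d["pixels"].sum())) for d in r[:3]])
        if r: M[n+l]=r[0]["pixels"]
np.savez("m.npz",**M)
def hull(m):
    ys,xs=np.nonzero(m); return cv2.fillConvexPoly(np.zeros((420,560),np.float32),cv2.convexHull(np.c_[xs,ys].astype(np.int32)),1)
print("key tri",tri(hull(M["sidekey"]).nonzero()[::-1] and np.mean(np.c_[np.nonzero(M["sidekey"])[::-1]],0),np.mean(np.c_[np.nonzero(M["topkey"])[::-1]],0)))
big=[]
for n,(c,r) in(("side",(243,187)),("top",(214,234)),("side",(238,303)),("top",(363,263))):
    w=48; f=F[n][r-34:r+34,c-w:c+w]; big.append(cv2.resize(f,None,fx=4,fy=4,interpolation=cv2.INTER_NEAREST))
cv2.imwrite("pics/crops.png",np.clip(np.vstack([np.hstack(big[:2]),np.hstack(big[2:])])*1.7,0,255).astype(np.uint8))
E
python3 fit.py
```

```text
side box [([242.0, 189.0], 0.97, 2751), ([357.0, 379.0], 0.28, 2141)]
side key_stand [([237.0, 311.0], 0.55, 650)]
side key [([236.0, 295.0], 0.72, 284)]
side knob [([244.0, 169.0], 0.51, 163)]
side cover [([242.0, 175.0], 0.78, 446)]
top box [([211.0, 232.0], 0.81, 3461)]
top key_stand [([358.0, 266.0], 0.76, 333)]
top key [([362.0, 263.0], 0.63, 74)]
top knob [([211.0, 232.0], 0.42, 127)]
top cover [([220.0, 235.0], 0.93, 670), ([359.0, 262.0], 0.23, 370)]
key tri [ 454.95423867 -210.53691387   57.16297518]
```

View pics/crops.png

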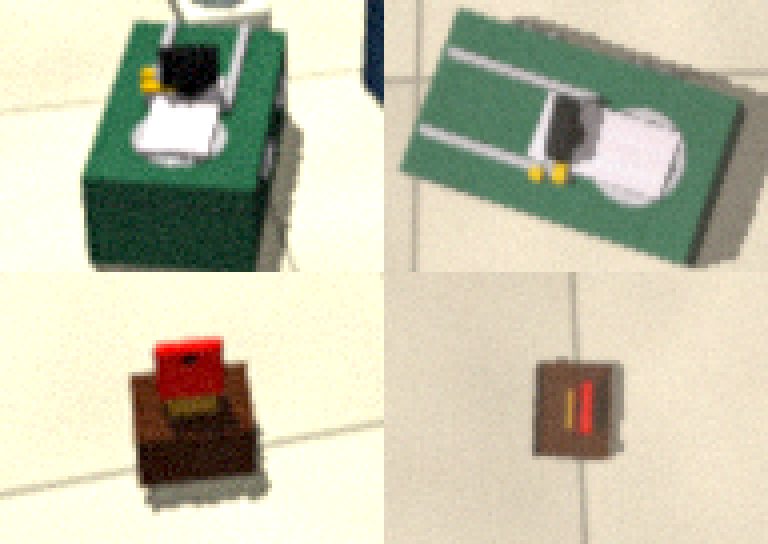

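The crops show box edges cleanly, yellow tongue and post at about (154,80)/4, red bow upright with its width along world x (top view, vertical in the picture), stand likewise. Fit now.

```bash
cat > fit2.py <<'E'
from h import *
F={n:cv2.imread(f"pics/{n}0.png").astype(float) for n in C}
def roi(n,m,c,w,h):
    z=np.zeros((420,560),bool); z[c[1]-h:c[1]+h,c[0]-w:c[0]+w]=1; m=(m&z).astype(np.uint8)
    k,lab,st,_=cv2.connectedComponentsWithStats(m,connectivity=8); return lab==1+np.argmax(st[1:,4])
def hull(m):
    ys,xs=np.nonzero(m); return cv2.fillConvexPoly(np.zeros((420,560),np.float32),cv2.convexHull(np.c_[xs,ys].astype(np.int32)),1)
def masks(n):
    b,g,r=np.moveaxis(F[n],2,0)
    green=(g>1.35*r)&(g>12)
    red=(r>2.5*g)&(r>90)
    brown=(r>1.25*b)&(r<95)&(g<70)
    return green,red,brown
def fit(P,T,x0,ns=("side","top"),free_yaw=True):
    f=lambda p:sum(((render(n,place(P,*p[:2],p[2] if free_yaw is True else free_yaw))-T[n])**2).sum() for n in ns)
    best=min((minimize(f,np.array(x0),method="Nelder-Mead",options=dict(initial_simplex=np.array(x0)+np.array([[0,0,0],[6,0,0],[0,6,0],[0,0,.1]])*s,xatol=.02,fatol=.01)) for s in(1,-1,.4)),key=lambda q:q.fun)
    return np.round(best.x,3),round(best.fun,1)
box=cub(-55,55,-95,95,0,70); st=cub(-30,30,-22,22,0,36); bow=cub(-17,17,-4,4,42,80)
cen={"box":{"side":(243,190),"top":(213,234)},"key":{"side":(237,300),"top":(363,263)}}
TB,TS,TK={}, {}, {}
for n in C:
    g,r,b=masks(n)
    TB[n]=hull(roi(n,g,cen["box"][n],32,36)); TK[n]=roi(n,r,cen["key"][n],16,24).astype(np.float32)
    TS[n]=roi(n,b|r|TK[n].astype(bool),cen["key"][n],22,24)
    print(n,TB[n].sum(),TK[n].sum(),TS[n].sum())
def redo(name,P,T,x0):
    for ns in(("side","top"),("side",),("top",)): print(name,ns,*fit(P,T,x0,ns))
redo("box",box,TB,[500,190,-.3])
redo("bow",bow,TK,[455,-208,0.])
allst=np.vstack([st]); 
T2={}
for n in C:
    T2[n]=hull(TS[n]) if n=="top" else TS[n].astype(np.float32)
# stand only in top; side: union hull with bow handled by non-convex max
def fs(p,ns): return sum(((np.maximum(render(n,place(st,*p)),render(n,place(cub(-17,17,-4,4,36,80),*p)))-T2[n])**2).sum() for n in ns)
for ns in(("side","top"),("side",),("top",)):
    q=minimize(fs,[455,-208,0.],args=(ns,),method="Nelder-Mead",options=dict(initial_simplex=[[455,-208,0],[461,-208,0],[455,-202,0],[455,-208,.1]])); print("stand",ns,np.round(q.x,3),q.fun)
E
python3 fit2.py
```

```text
side 2672.0 50.0 964
top 2826.0 35.0 430
box ('side', 'top') [ 5.35282e+02  1.71143e+02 -3.27000e-01] 604.6
box ('side',) [ 5.34687e+02  1.71718e+02 -3.20000e-01] 34.5
box ('top',) [ 5.36259e+02  1.70754e+02 -3.44000e-01] 540.7
bow ('side', 'top') [ 4.54223e+02 -2.12160e+02 -8.20000e-02] 258.7
bow ('side',) [ 4.56622e+02 -1.88493e+02 -2.00000e-01] 209.2
bow ('top',) [ 4.55763e+02 -2.14613e+02 -4.60000e-02] 39.0
stand ('side', 'top') [ 4.54506e+02 -2.13025e+02 -9.30000e-02] 62.602783203125
stand ('side',) [ 4.54254e+02 -2.12856e+02 -8.60000e-02] 45.086669921875
stand ('top',) [ 4.55412e+02 -2.13465e+02 -8.30000e-02] 11.818603515625
```

```bash
sed -i 's/green=.*/green=(g>(1.15 if n=="top" else 1.35)*r)\&(g>12)/; s/red=.*/red=(r>1.9*g)\&(r>70)/' fit2.py
cat >> fit2.py <<'E'
b=F["side"][284:302,226:250]; print(b[6,::3].astype(int).tolist())
o=[]
for n in C:
  o.append(np.hstack([cv2.resize((t[n]>0).astype(np.uint8)[cy-40:cy+40,cx-50:cx+50]*255,None,fx=2.5,fy=2.5,interpolation=0) for t,(cx,cy) in((TB,cen["box"][n]),(T2,cen["key"][n]),(TK,cen["key"][n]))]))
cv2.imwrite("pics/masks.png",np.vstack(o))
E
python3 fit2.py
```

```text
side 2672.0 203.0 967
top 2944.0 53.0 434
box ('side', 'top') [ 5.36079e+02  1.70934e+02 -3.39000e-01] 554.0
box ('side',) [ 5.34687e+02  1.71718e+02 -3.20000e-01] 34.5
box ('top',) [ 5.37151e+02  1.71639e+02 -3.42000e-01] 475.9
bow ('side', 'top') [ 4.54106e+02 -2.12977e+02 -1.48000e-01] 88.5
bow ('side',) [ 4.54279e+02 -2.10672e+02 -9.60000e-02] 64.5
bow ('top',) [ 4.54530e+02 -2.14493e+02 -4.20000e-02] 21.6
stand ('side', 'top') [ 4.54382e+02 -2.12957e+02 -9.20000e-02] 60.11181640625
stand ('side',) [ 4.54267e+02 -2.12759e+02 -8.90000e-02] 42.34033203125
stand ('top',) [ 4.55412e+02 -2.13465e+02 -8.30000e-02] 11.818603515625
[[134, 153, 159], [21, 25, 94], [5, 3, 85], [0, 0, 59], [0, 0, 30], [2, 0, 81], [2, 3, 75], [129, 148, 154]]
```

View pics/masks.png

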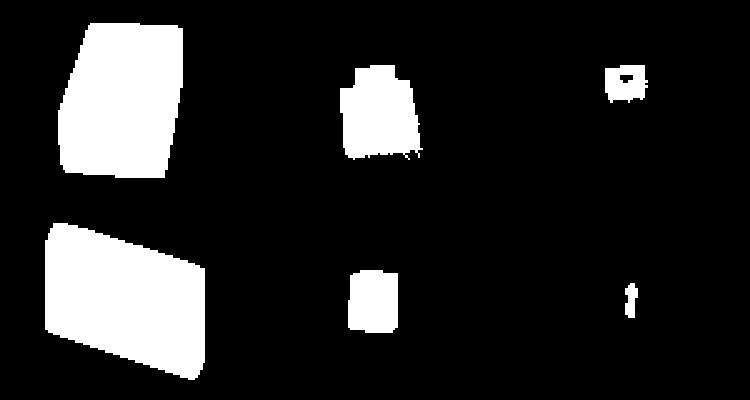

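```bash
sed -i 's/cen\["box"\]\[n\],32,36/cen["box"][n],32 if n=="side" else 46,38/' fit2.py
cat >> fit2.py <<'E'
# per camera camera-shift consistency + knob check: predicted pixels
p=fit(box,TB,[536,171,-.33])[0]
for n in C:
    print(n,"post",proj(n,place([[-30,9.5,83]],*p)).round(1),"ring",proj(n,place([[0,-45,71]],*p)).round(1),"knobtop",proj(n,place([[0,0,110]],*p)).round(1))
    b,g,r=np.moveaxis(F[n],2,0); y=(r>1.8*b)&(g>1.3*b)&(r>80); c=cen["box"][n]; ys,xs=np.nonzero(y[c[1]-38:c[1]+38,c[0]-40:c[0]+40]); print("yellow",list(zip(xs+c[0]-40,ys+c[1]-38)) )
E
python3 fit2.py
```

```text
side 2672.0 203.0 967
top 3364.0 53.0 434
box ('side', 'top') [ 5.36235e+02  1.71237e+02 -3.35000e-01] 145.2
box ('side',) [ 5.34687e+02  1.71718e+02 -3.20000e-01] 34.5
box ('top',) [ 5.36917e+02  1.70746e+02 -3.34000e-01] 65.6
bow ('side', 'top') [ 4.54106e+02 -2.12977e+02 -1.48000e-01] 88.5
bow ('side',) [ 4.54279e+02 -2.10672e+02 -9.60000e-02] 64.5
bow ('top',) [ 4.54530e+02 -2.14493e+02 -4.20000e-02] 21.6
stand ('side', 'top') [ 4.54382e+02 -2.12957e+02 -9.20000e-02] 60.11181640625
stand ('side',) [ 4.54267e+02 -2.12759e+02 -8.90000e-02] 42.34033203125
stand ('top',) [ 4.55412e+02 -2.13465e+02 -8.30000e-02] 11.818603515625
[[134, 153, 159], [21, 25, 94], [5, 3, 85], [0, 0, 59], [0, 0, 30], [2, 0, 81], [2, 3, 75], [129, 148, 154]]
side post [[231.9 170.6]] ring [[240.  186.8]] knobtop [[242.2 164.7]]
yellow [(np.int64(230), np.int64(170)), (np.int64(231), np.int64(170)), (np.int64(232), np.int64(170)), (np.int64(233), np.int64(170)), (np.int64(230), np.int64(171)), (np.int64(231), np.int64(171)), (np.int64(232), np.int64(171)), (np.int64(233), np.int64(171)), (np.int64(230), np.in
[... 924 characters left out ...]
.int64(210), np.int64(242)), (np.int64(211), np.int64(242)), (np.int64(202), np.int64(243)), (np.int64(203), np.int64(243)), (np.int64(204), np.int64(243)), (np.int64(205), np.int64(243)), (np.int64(208), np.int64(243)), (np.int64(209), np.int64(243)), (np.int64(210), np.int64(243)), (np.int64(211), np.int64(243)), (np.int64(202), np.int64(244)), (np.int64(203), np.int64(244)), (np.int64(204), np.int64(244)), (np.int64(205), np.int64(244)), (np.int64(208), np.int64(244)), (np.int64(209), np.int64(244)), (np.int64(210), np.int64(244)), (np.int64(211), np.int64(244)), (np.int64(204), np.int64(245)), (np.int64(208), np.int64(245)), (np.int64(209), np.int64(245)), (np.int64(210), np.int64(245))]
```

```bash
cat >> h.py <<'E'
import json,os
BOX=(536.3,171.0,-.333)
def plan(x,y,z,yaw,frm=None):
    """delta from commanded pose (cmd.json) to a tool-down pose; stores the rounded result"""
    p,q=(np.array(v) for v in frm or json.load(open("cmd.json"))); r0=R.from_quat(q)
    d=np.round(r0.inv().apply(np.array([x,y,z])-p)/1000,4); a=np.round(np.degrees((r0.inv()*R.from_euler("xyz",[np.pi,0,yaw])).as_rotvec()),1)
    print("delta_pos",d.tolist(),"angular",a.tolist())
    json.dump([(p+r0.apply(d*1000)).tolist(),(r0*R.from_rotvec(np.radians(a))).as_quat().tolist()],open("cmd.json","w"))
def st():
    s=arm.read_state(); p,q=json.load(open("cmd.json"))
    print("t",round(s["clock"],2),"tcp",s["tcp_pos"].round(2),"rot",s["tool_rot"].round(4),"F",s["force"].round(1),"T",s["ft_torque"].round(3),"gap",round(s["finger_gap"],3),"gf",round(s["gripper_force"],1)," cmd",np.round(p,2))
E
python3 - <<'E'
from h import *
s=arm.read_state(); json.dump([[272.021,-617.768,235.646],R.from_euler("xyz",s["tool_rot"]).as_quat().tolist()],open("cmd.json","w"))
for z in(78,81): 
    v=ray("top",(209.6,243),z)[:2]-BOX[:2]; print("tongue",v,np.linalg.norm(v),"world yaw",np.arctan2(-v[1],-v[0]), "k",np.arctan2(-v[1],-v[0])-BOX[2])
for z in(83,): print("post", place([[-30,9.5,83]],*BOX), ray("top",(203.6,243.2),z))
m=np.load("m.npz"); 
for n in C:
    F=cv2.imread(f"pics/{n}0.png"); a=(F.max(2)<45); c={"side":(242,167),"top":(210,231)}[n]
    ys,xs=np.nonzero(a[c[1]-14:c[1]+14,c[0]-12:c[0]+12]); xs=xs+c[0]-12; ys=ys+c[1]-14; q=np.c_[xs,ys]
    k=cv2.minAreaRect(q.astype(np.float32)); print(n,len(xs),q.mean(0),k)
    if n=="top": pt=q.mean(0)
    else: ps=q.mean(0)
print("knob tri",tri(ps,pt),"expected",place([[0,0,100]],*BOX))
for l,p,z in(("tin",(248,160),90),("mug",(178,162),80),("jar",(317,152),140),("rack",(384,157),80)): print(l,ray("top",p,z).round())
plan(537,171,190,BOX[2]+.12)
E
```

```text
tongue [-26.2753826    3.15910246] 26.464611445454302 world yaw -0.11965615057807567 k 0.21334384942192436
tongue [-26.55694212   2.67064762] 26.69088858251327 world yaw -0.10022611597250046 k 0.23277388402749954
post [[511.05337832 189.7845174   83.        ]] [509.34186753 188.26724552  83.        ]
side 176 [241.91477273 169.70454545] ((241.5, 170.5), (13.0, 15.0), 90.0)
top 89 [211.20224719 232.        ] ((211.5, 232.0), (14.0, 7.0), 90.0)
knob tri [534.86051668 167.33091082  97.095449  ] expected [[536.3 171.  100. ]]
tin [719.  76.  90.]
mug [720. 256.  80.]
jar [722. -96. 140.]
rack [ 723. -273.   80.]
delta_pos [0.5604, -0.6151, 0.0457] angular [-0.0, 0.0, 36.0]
```

Request:
{"op": "jog_arm", "data": {"moves": [{"delta_pos":[0.5604,-0.6151,0.0457],"angular":[0,0,36]},{"delta_pos":[0.5604,-0.6151,0.0457],"angular":[0,0,36]},{"delta_pos":[0.5604,-0.6151,0.0457],"angular":[0,0,36]},{"delta_pos":[0.5604,-0.6151,0.0457],"angular":[0,0,36]},{"delta_pos":[0.5604,-0.6151,0.0457],"angular":[0,0,36]},{"delta_pos":[0.5604,-0.6151,0.0457],"angular":[0,0,36]},{"delta_pos":[0.5604,-0.6151,0.0457],"angular":[0,0,36]},{"delta_pos":[0.5604,-0.6151,0.0457],"angular":[0,0,36]}], "claw": -1, "force": 20}}

```text
clock: 2.7
tcp_pos: [431.2, -142.6, 208.5]
tool_rot: [3.141, -0.001, -0.214]
force: [0.7, -0.5, -0.2]
finger_gap: 1.001
gripper_force: 0.0
```

```bash
python3 -c "
from h import *
st()
print(arm.read_state()['joint_pos'])"
```

```text
t 2.7 tcp [ 431.2  -142.59  208.48] rot [ 3.1415e+00 -1.0000e-03 -2.1380e-01] F [ 0.7 -0.5 -0.2] T [ 0.015 -0.046 -0.016] gap 1.001 gf 0.0  cmd [536.99 171.02 189.99]
[-3.75568374e-01 -3.74970305e-01  1.92985714e+00  3.87846976e-05
  1.58566757e+00  1.40906233e+00]
```

```bash
cat >> h.py <<'E'
def sync():
    s=arm.read_state(); json.dump([s["tcp_pos"].tolist(),R.from_euler("xyz",s["tool_rot"]).as_quat().tolist()],open("cmd.json","w"))
E
python3 -c "
from h import *
sync(); plan(537,171,150,-.1)"
```

```text
delta_pos [0.0368, -0.3289, 0.0585] angular [0.0, -0.1, -6.5]
```

Request:
{"op": "jog_arm", "data": {"moves": [{"delta_pos":[0.0368,-0.3289,0.0585],"angular":[0,0,-6.5]},{"delta_pos":[0.0368,-0.3289,0.0585],"angular":[0,0,-6.5]},{"delta_pos":[0.0368,-0.3289,0.0585],"angular":[0,0,-6.5]},{"delta_pos":[0.0368,-0.3289,0.0585],"angular":[0,0,-6.5]},{"delta_pos":[0.0368,-0.3289,0.0585],"angular":[0,0,-6.5]},{"delta_pos":[0.0368,-0.3289,0.0585],"angular":[0,0,-6.5]},{"delta_pos":[0.0368,-0.3289,0.0585],"angular":[0,0,-6.5]},{"delta_pos":[0.0368,-0.3289,0.0585],"angular":[0,0,-6.5]}]}}

```text
clock: 3.7
tcp_pos: [536.6, 168.0, 150.1]
tool_rot: [3.141, -0.0, -0.101]
force: [0.2, -0.4, -0.6]
finger_gap: 1.001
gripper_force: 0.0
```

```bash
python3 -c "
from h import *
st()
a=grab_frame('top')[195:275,160:270]; b=grab_frame('side')[125:225,185:295]
cv2.imwrite('pics/near.png',np.clip(np.hstack([cv2.resize(a,(400,291),interpolation=2),cv2.resize(b,(320,291),interpolation=2)])*1.6,0,255).astype(np.uint8))
"
```

```text
t 3.7 tcp [536.62 168.05 150.15] rot [ 3.1415e+00 -4.0000e-04 -1.0080e-01] F [ 0.2 -0.4 -0.6] T [ 0.018 -0.009  0.05 ] gap 1.001 gf 0.0  cmd [537.02 170.99 149.98]
```

View pics/near.png

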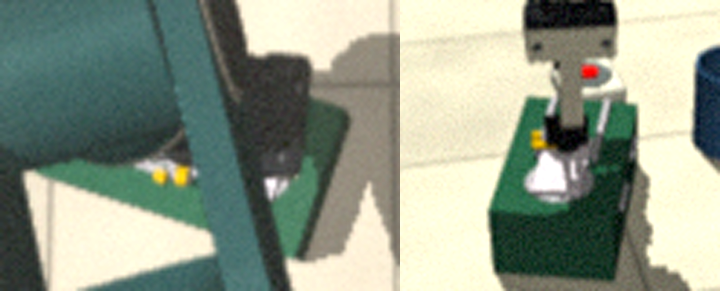

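Side view: the near finger hangs over the near edge of the knob, in line with it (about (565,120) in the crop). In the top view the arm hides the knob. Descend and close lightly.

```bash
python3 -c "
from h import *
sync(); plan(536.5,170.5,105,-.1)"
```

```text
delta_pos [-0.0005, -0.0026, 0.0453] angular [-0.0, -0.0, -0.1]
```

Request:
{"op": "jog_arm", "data": {"moves": [{"delta_pos":[-0.0005,-0.0026,0.015],"angular":[0,0,0]},{"delta_pos":[-0.0005,-0.0026,0.03],"angular":[0,0,0]},{"delta_pos":[-0.0005,-0.0026,0.0453],"angular":[0,0,0]},{"delta_pos":[-0.0005,-0.0026,0.0453],"angular":[0,0,0]}]}}

```text
clock: 4.3
tcp_pos: [535.7, 171.5, 102.6]
tool_rot: [3.141, 0.002, -0.1]
force: [1.1, -1.1, 0.5]
finger_gap: 0.999
gripper_force: 0.0
```

Request:
{"op": "jog_arm", "data": {"moves": [{"delta_pos":[0,0,0],"angular":[0,0,0]},{"delta_pos":[0,0,0],"angular":[0,0,0]},{"delta_pos":[0,0,0],"angular":[0,0,0]},{"delta_pos":[0,0,0],"angular":[0,0,0]},{"delta_pos":[0,0,0],"angular":[0,0,0]},{"delta_pos":[0,0,0],"angular":[0,0,0]},{"delta_pos":[0,0,0],"angular":[0,0,0]},{"delta_pos":[0,0,0],"angular":[0,0,0]}], "claw": 1, "force": 10}}

```text
clock: 5.3
tcp_pos: [536.4, 171.7, 104.4]
tool_rot: [3.142, 0.0, -0.1]
force: [-0.5, 0.3, 0.5]
finger_gap: 0.187
gripper_force: 0.0
```

```bash
python3 -c "
from h import *
st()"
```

```text
t 5.3 tcp [536.43 171.75 104.44] rot [ 3.1416  0.     -0.1001] F [-0.5  0.3  0.5] T [ 0.012  0.071 -0.006] gap 0.187 gf 0.0  cmd [536.49 170.49 105.01]
```

Request:
{"op": "jog_arm", "data": {"moves": [{"delta_pos":[0,0,0],"angular":[0,0,0]},{"delta_pos":[0,0,0],"angular":[0,0,0]},{"delta_pos":[0,0,0],"angular":[0,0,0]},{"delta_pos":[0,0,0],"angular":[0,0,0]}]}}

```text
clock: 5.8
tcp_pos: [536.5, 171.7, 104.4]
tool_rot: [3.142, -0.0, -0.1]
force: [0.2, -1.0, 0.2]
finger_gap: 0.157
gripper_force: 9.6
```

```bash
python3 -c "
from h import *
st(); sync(); s=arm.read_state(); print(-s['force'][0]*0)
for w in (.4,.8,1.2): plan(536.4,171.5,105,-.1+w,(s['tcp_pos'].tolist(),R.from_euler('xyz',s['tool_rot']).as_quat().tolist()))"
```

```text
t 5.8 tcp [536.48 171.73 104.44] rot [ 3.1416e+00 -1.0000e-04 -1.0010e-01] F [ 0.2 -1.   0.2] T [-0.045 -0.098 -0.01 ] gap 0.157 gf 9.6  cmd [536.49 170.49 105.01]
-0.0
delta_pos [-0.0001, 0.0002, -0.0006] angular [0.0, -0.0, -22.9]
delta_pos [-0.0001, 0.0002, -0.0006] angular [0.0, -0.0, -45.8]
delta_pos [-0.0001, 0.0002, -0.0006] angular [0.0, -0.0, -68.8]
```

Request:
{"op": "jog_arm", "data": {"moves": [{"delta_pos":[0,0,0],"angular":[0,0,-8]},{"delta_pos":[0,0,0],"angular":[0,0,-17]},{"delta_pos":[0,0,0],"angular":[0,0,-26]},{"delta_pos":[0,0,0],"angular":[0,0,-35]},{"delta_pos":[0,0,0],"angular":[0,0,-44]},{"delta_pos":[0,0,0],"angular":[0,0,-52]},{"delta_pos":[0,0,0],"angular":[0,0,-58]},{"delta_pos":[0,0,0],"angular":[0,0,-58]}], "force": 20}}

```text
clock: 6.8
tcp_pos: [536.2, 171.9, 104.4]
tool_rot: [-3.141, 0.0, 0.912]
force: [-4.4, 0.5, 1.9]
finger_gap: 0.147
gripper_force: 19.6
```

```bash
python3 -c "
from h import *
st()"
```

```text
t 6.8 tcp [536.15 171.92 104.45] rot [-3.1409e+00  2.0000e-04  9.1170e-01] F [-4.4  0.5  1.9] T [ 0.152  0.736 -0.027] gap 0.147 gf 19.6  cmd [536.36 171.54 105.04]
```

```bash
python3 -c "
from h import *
sync(); s=arm.read_state(); p=s['tcp_pos'];y=s['tool_rot'][2]
for d in (20,40,54): plan(p[0]+.327*d,p[1]+.945*d,p[2],y,(p.tolist(),R.from_euler('xyz',s['tool_rot']).as_quat().tolist()))"
```

```text
delta_pos [0.0189, -0.0064, -0.0] angular [-0.0, 0.0, -0.0]
delta_pos [0.0379, -0.0128, -0.0] angular [-0.0, 0.0, -0.0]
delta_pos [0.0512, -0.0173, -0.0] angular [-0.0, 0.0, -0.0]
```

Request:
{"op": "jog_arm", "data": {"moves": [{"delta_pos":[0.0095,-0.0032,0],"angular":[0,0,0]},{"delta_pos":[0.0189,-0.0064,0],"angular":[0,0,0]},{"delta_pos":[0.0284,-0.0096,0],"angular":[0,0,0]},{"delta_pos":[0.0379,-0.0128,0],"angular":[0,0,0]},{"delta_pos":[0.0455,-0.0154,0],"angular":[0,0,0]},{"delta_pos":[0.0512,-0.0173,0],"angular":[0,0,0]},{"delta_pos":[0.0512,-0.0173,0],"angular":[0,0,0]}]}}

```text
clock: 7.68
tcp_pos: [554.2, 223.4, 104.4]
tool_rot: [-3.141, -0.0, 0.912]
force: [-4.1, 2.9, 2.0]
finger_gap: 0.153
gripper_force: 19.6
```

```bash
python3 -c "
from h import *
st()"
```

```text
t 7.67 tcp [554.16 223.42 104.41] rot [-3.1413e+00 -4.0000e-04  9.1230e-01] F [-4.1  2.9  2. ] T [ 0.483  0.791 -0.02 ] gap 0.153 gf 19.6  cmd [553.83 223.   104.45]
```

Request:
{"op": "jog_arm", "data": {"moves": [{"delta_pos":[0.001,-0.0003,0],"angular":[0,0,0]},{"delta_pos":[0.0014,-0.0005,0],"angular":[0,0,0]},{"delta_pos":[0.0014,-0.0005,0],"angular":[0,0,0]}]}}

```text
clock: 8.05
tcp_pos: [554.3, 223.8, 104.4]
tool_rot: [-3.141, 0.001, 0.912]
force: [-5.8, -2.3, 3.6]
finger_gap: 0.151
gripper_force: 19.6
```

```bash
python3 -c "
from h import *
st()"
```

```text
t 8.05 tcp [554.32 223.84 104.38] rot [-3.1415e+00  8.0000e-04  9.1180e-01] F [-5.8 -2.3  3.6] T [-0.392  1.112 -0.065] gap 0.151 gf 19.6  cmd [553.83 223.   104.45]
```

Request:
{"op": "jog_arm", "data": {"moves": [{"delta_pos":[0.001,-0.0003,0],"angular":[0,0,0]},{"delta_pos":[0.0019,-0.0006,0],"angular":[0,0,0]},{"delta_pos":[0.0019,-0.0006,0],"angular":[0,0,0]}]}}

```text
clock: 8.43
tcp_pos: [554.7, 224.4, 104.4]
tool_rot: [3.141, 0.004, 0.911]
force: [-12.0, -13.6, 6.2]
finger_gap: 0.149
gripper_force: 20.0
```

```bash
python3 -c "
from h import *
st()"
```

```text
t 8.43 tcp [554.67 224.41 104.36] rot [3.141  0.0037 0.9114] F [-12.  -13.6   6.2] T [-2.415  2.057  0.015] gap 0.149 gf 20.0  cmd [553.83 223.   104.45]
```

Request:
{"op": "jog_arm", "data": {"moves": [{"delta_pos":[-0.001,0.0003,0],"angular":[0,0,0]},{"delta_pos":[-0.0019,0.0006,0],"angular":[0,0,0]},{"delta_pos":[-0.0019,0.0006,0],"angular":[0,0,0]}]}}

```text
clock: 8.8
tcp_pos: [554.5, 224.0, 104.4]
tool_rot: [-3.142, 0.0, 0.912]
force: [-4.8, -0.4, 2.4]
finger_gap: 0.148
gripper_force: 20.0
```

Request:
{"op": "jog_arm", "data": {"moves": [{"delta_pos":[0,0,0],"angular":[0,0,0]},{"delta_pos":[0,0,0],"angular":[0,0,0]},{"delta_pos":[0,0,0],"angular":[0,0,0]},{"delta_pos":[0,0,-0.03],"angular":[0,0,0]},{"delta_pos":[0,0,-0.07],"angular":[0,0,0]},{"delta_pos":[0,0,-0.1],"angular":[0,0,0]},{"delta_pos":[0,0,-0.1],"angular":[0,0,0]}], "claw": 0}}

```text
clock: 9.68
tcp_pos: [555.4, 224.5, 207.1]
tool_rot: [3.139, -0.003, 0.912]
force: [0.4, -0.2, -0.9]
finger_gap: 0.502
gripper_force: 0.0
```

```bash
python3 -c "
from h import *
st(); sync(); plan(454.5,-213,150,3.05)"
```

```text
t 9.68 tcp [555.39 224.54 207.09] rot [ 3.1393 -0.0034  0.9122] F [ 0.4 -0.2 -0.9] T [ 0.011  0.013 -0.007] gap 0.502 gf 0.0  cmd [553.83 223.   104.45]
delta_pos [-0.408, 0.1878, 0.0561] angular [0.3, 0.0, -122.5]
```

Request:
{"op": "jog_arm", "data": {"moves": [{"delta_pos":[-0.408,0.1878,0.015],"angular":[0.3,0,-122.5]},{"delta_pos":[-0.408,0.1878,0.015],"angular":[0.3,0,-122.5]},{"delta_pos":[-0.408,0.1878,0.015],"angular":[0.3,0,-122.5]},{"delta_pos":[-0.408,0.1878,0.015],"angular":[0.3,0,-122.5]},{"delta_pos":[-0.408,0.1878,0.015],"angular":[0.3,0,-122.5]},{"delta_pos":[-0.408,0.1878,0.015],"angular":[0.3,0,-122.5]},{"delta_pos":[-0.408,0.1878,0.015],"angular":[0.3,0,-122.5]},{"delta_pos":[-0.408,0.1878,0.015],"angular":[0.3,0,-122.5]}]}}

```text
clock: 10.68
tcp_pos: [453.1, -212.8, 188.4]
tool_rot: [-3.139, -0.003, 2.29]
force: [0.4, 0.8, -0.6]
finger_gap: 0.502
gripper_force: 0.0
```

```bash
python3 -c "
from h import *
st(); sync(); plan(454.5,-213,150,3.05)
f=grab_frame('top'); cv2.imwrite('pics/top1.png',f)
a=f[195:275,160:270]; f=grab_frame('side'); cv2.imwrite('pics/side1.png',f);b=f[145:225,195:305]
cv2.imwrite('pics/open.png',np.clip(np.hstack([cv2.resize(a,(400,291),interpolation=2),cv2.resize(b,(400,291),interpolation=2)])*1.6,0,255).astype(np.uint8))
"
```

```text
t 10.68 tcp [ 453.1  -212.77  188.4 ] rot [-3.1389e+00 -2.6000e-03  2.2897e+00] F [ 0.4  0.8 -0.6] T [-0.009 -0.152 -0.034] gap 0.502 gf 0.0  cmd [ 454.44 -212.99  150.02]
delta_pos [-0.0012, 0.001, 0.0384] angular [-0.1, -0.2, -43.6]
```

View pics/open.png

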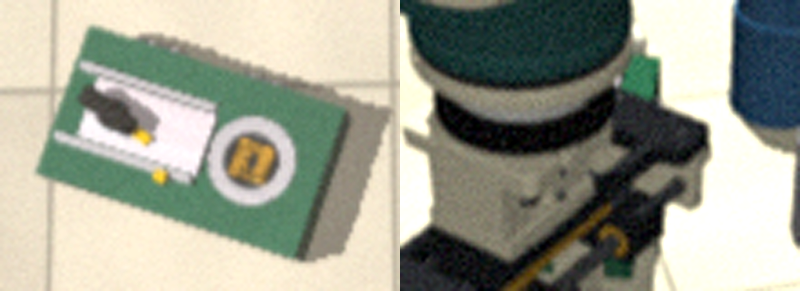

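Top crop: cover fully open with the knob turned, tongue clear of the post at (160,176), keyhole exposed at crop (249,159), full picture (228.5,238.7), within 0.5 px of prediction. Now the key.

```bash
python3 -c "
from h import *
sync(); plan(454.4,-212.6,120,3.05)"
```

```text
delta_pos [-0.0001, 0.0027, 0.0681] angular [-0.1, -0.2, -43.6]
```

Request:
{"op": "jog_arm", "data": {"moves": [{"delta_pos":[0,0.0027,0.02],"angular":[-0.1,-0.2,-43.6]},{"delta_pos":[0,0.0027,0.04],"angular":[-0.1,-0.2,-43.6]},{"delta_pos":[0,0.0027,0.0681],"angular":[-0.1,-0.2,-43.6]},{"delta_pos":[0,0.0027,0.0681],"angular":[-0.1,-0.2,-43.6]},{"delta_pos":[0,0.0027,0.0681],"angular":[-0.1,-0.2,-43.6]},{"delta_pos":[0,0.0027,0.0681],"angular":[-0.1,-0.2,-43.6]},{"delta_pos":[0,0.0027,0.0681],"angular":[-0.1,-0.2,-43.6]}]}}

```text
clock: 11.65
tcp_pos: [456.0, -209.2, 121.6]
tool_rot: [-3.141, 0.001, 3.043]
force: [0.7, -0.1, 0.1]
finger_gap: 0.501
gripper_force: 0.0
```

```bash
python3 -c "
from h import *
st(); sync(); plan(454.4,-212.6,64,3.05)"
```

```text
t 11.65 tcp [ 456.03 -209.23  121.57] rot [-3.1414e+00  1.1000e-03  3.0427e+00] F [ 0.7 -0.1  0.1] T [ 0.048 -0.229  0.008] gap 0.501 gf 0.0  cmd [ 454.39 -212.61  119.99]
delta_pos [0.0014, -0.0035, 0.0576] angular [-0.0, 0.1, -0.4]
```

Request:
{"op": "jog_arm", "data": {"moves": [{"delta_pos":[0.0014,-0.0035,0],"angular":[0,0,-0.4]},{"delta_pos":[0.0014,-0.0035,0.0],"angular":[0,0,-0.4]},{"delta_pos":[0.0014,-0.0035,0.02],"angular":[0,0,-0.4]},{"delta_pos":[0.0014,-0.0035,0.04],"angular":[0,0,-0.4]},{"delta_pos":[0.0014,-0.0035,0.0576],"angular":[0,0,-0.4]},{"delta_pos":[0.0014,-0.0035,0.0576],"angular":[0,0,-0.4]},{"delta_pos":[0.0014,-0.0035,0.0576],"angular":[0,0,-0.4]}]}}

```text
clock: 12.52
tcp_pos: [454.4, -212.8, 64.1]
tool_rot: [-3.141, 0.001, 3.053]
force: [0.1, 0.4, 0.5]
finger_gap: 0.495
gripper_force: 0.0
```

```bash
python3 -c "
from h import *
st(); sync(); plan(454.4,-212.6,64,3.05)"
```

```text
t 12.53 tcp [ 454.4  -212.76   64.11] rot [-3.1414e+00  1.0000e-03  3.0525e+00] F [0.1 0.4 0.5] T [ 0.061 -0.113  0.031] gap 0.495 gf 0.0  cmd [ 454.36 -212.6    63.97]
delta_pos [0.0, 0.0002, 0.0001] angular [-0.0, 0.1, 0.1]
```

Positioned as planned; close with moderate force.

Request:
{"op": "jog_arm", "data": {"moves": [{"delta_pos":[0,0,0],"angular":[0,0,0]},{"delta_pos":[0,0,0],"angular":[0,0,0]},{"delta_pos":[0,0,0],"angular":[0,0,0]},{"delta_pos":[0,0,0],"angular":[0,0,0]},{"delta_pos":[0,0,0],"angular":[0,0,0]},{"delta_pos":[0,0,0],"angular":[0,0,0]},{"delta_pos":[0,0,0],"angular":[0,0,0]}], "claw": 1, "force": 15}}

```text
clock: 13.4
tcp_pos: [454.3, -212.2, 63.8]
tool_rot: [3.141, 0.001, 3.053]
force: [1.2, 5.2, 1.0]
finger_gap: 0.082
gripper_force: 15.0
```

```bash
python3 -c "
from h import *
st()"
```

```text
t 13.4 tcp [ 454.27 -212.18   63.78] rot [3.1406e+00 7.0000e-04 3.0526e+00] F [1.2 5.2 1. ] T [ 1.097 -0.292  0.011] gap 0.082 gf 15.0  cmd [ 454.42 -212.56   64.01]
```

Request:
{"op": "jog_arm", "data": {"moves": [{"delta_pos":[0,0.0006,0],"angular":[0,0,0]},{"delta_pos":[0,0.0006,0],"angular":[0,0,0]},{"delta_pos":[0,0.0006,-0.01],"angular":[0,0,0]},{"delta_pos":[0,0.0006,-0.02],"angular":[0,0,0]},{"delta_pos":[0,0.0006,-0.035],"angular":[0,0,0]},{"delta_pos":[0,0.0006,-0.06],"angular":[0,0,0]},{"delta_pos":[0,0.0006,-0.1],"angular":[0,0,0]},{"delta_pos":[0,0.0006,-0.1],"angular":[0,0,0]}], "force": 50}}

```text
clock: 14.4
tcp_pos: [455.3, -212.7, 168.0]
tool_rot: [-3.139, 0.006, 3.052]
force: [0.7, 0.4, -1.7]
finger_gap: 0.08
gripper_force: 50.0
```

```bash
python3 -c "
from h import *
st(); sync(); plan(521.4,129,165,-.335+np.pi)
b=grab_frame('side'); cv2.imwrite('pics/side2.png',b); cv2.imwrite('pics/lift.png',np.clip(cv2.resize(b[220:320,180:300],(720,600),interpolation=2)*1.6,0,255).astype(np.uint8))"
```

```text
t 14.4 tcp [ 455.29 -212.74  167.98] rot [-3.1392  0.0059  3.0524] F [ 0.7  0.4 -1.7] T [ 0.037 -0.124 -0.047] gap 0.08 gf 50.0  cmd [ 454.42 -212.56   64.01]
delta_pos [-0.0354, 0.3463, 0.0023] angular [-0.1, 0.4, 14.1]
```

View pics/lift.png

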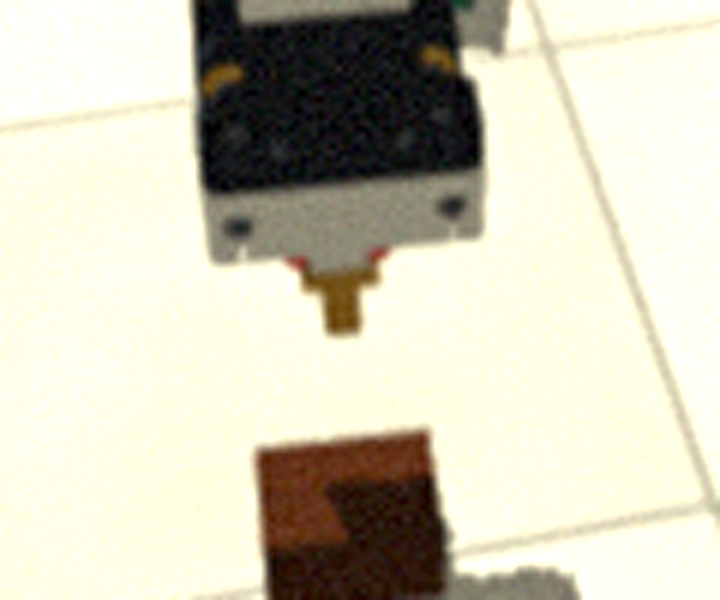

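The key hangs straight and centred in the fingers (shoulder and blade centre at crop column 341); the stand has not moved. Move over the lock.

Request:
{"op": "jog_arm", "data": {"moves": [{"delta_pos":[-0.0354,0.3463,0.0023],"angular":[-0.1,0.4,14.1]},{"delta_pos":[-0.0354,0.3463,0.0023],"angular":[-0.1,0.4,14.1]},{"delta_pos":[-0.0354,0.3463,0.0023],"angular":[-0.1,0.4,14.1]},{"delta_pos":[-0.0354,0.3463,0.0023],"angular":[-0.1,0.4,14.1]},{"delta_pos":[-0.0354,0.3463,0.0023],"angular":[-0.1,0.4,14.1]},{"delta_pos":[-0.0354,0.3463,0.0023],"angular":[-0.1,0.4,14.1]},{"delta_pos":[-0.0354,0.3463,0.0023],"angular":[-0.1,0.4,14.1]},{"delta_pos":[-0.0354,0.3463,0.0023],"angular":[-0.1,0.4,14.1]}]}}

```text
clock: 15.45
tcp_pos: [519.9, 129.3, 160.9]
tool_rot: [3.141, -0.007, 2.807]
force: [0.3, 0.2, -0.7]
finger_gap: 0.08
gripper_force: 50.0
```

```bash
python3 -c "
from h import *
print(proj('side',[[455,-212.6,168-28-13]]), 'obs blade mid',341/6+180,305/6+220)
st(); sync(); plan(521.4,129,135,-.335+np.pi)"
```

```text
[[236.29815666 270.19115869]] obs blade mid 236.83333333333334 270.8333333333333
t 15.45 tcp [519.93 129.33 160.87] rot [ 3.1415 -0.0072  2.8067] F [ 0.3  0.2 -0.7] T [ 0.001 -0.184  0.004] gap 0.08 gf 50.0  cmd [521.4  129.02 165.04]
delta_pos [-0.0017, 0.0002, 0.0259] angular [0.0, -0.4, 0.0]
```

Request:
{"op": "jog_arm", "data": {"moves": [{"delta_pos":[-0.0017,0.0002,0.012],"angular":[0,-0.4,0]},{"delta_pos":[-0.0017,0.0002,0.0259],"angular":[0,-0.4,0]},{"delta_pos":[-0.0017,0.0002,0.0259],"angular":[0,-0.4,0]},{"delta_pos":[-0.0017,0.0002,0.0259],"angular":[0,-0.4,0]},{"delta_pos":[-0.0017,0.0002,0.0259],"angular":[0,-0.4,0]}]}}

```text
clock: 16.08
tcp_pos: [522.0, 129.4, 136.0]
tool_rot: [3.14, 0.001, 2.806]
force: [-0.2, 0.2, -0.1]
finger_gap: 0.082
gripper_force: 50.0
```

```bash
python3 -c "
from h import *
st(); sync(); plan(521.4,129,126,-.335+np.pi)"
```

```text
t 16.07 tcp [521.98 129.41 136.03] rot [3.1403e+00 1.2000e-03 2.8063e+00] F [-0.2  0.2 -0.1] T [-0.001 -0.157 -0.004] gap 0.082 gf 50.0  cmd [521.43 129.03 134.95]
delta_pos [0.0004, -0.0006, 0.01] angular [0.1, 0.1, -0.0]
```

Request:
{"op": "jog_arm", "data": {"moves": [{"delta_pos":[0.0004,-0.0006,0.004],"angular":[0,0,0]},{"delta_pos":[0.0004,-0.0006,0.008],"angular":[0,0,0]},{"delta_pos":[0.0004,-0.0006,0.012],"angular":[0,0,0]},{"delta_pos":[0.0004,-0.0006,0.015],"angular":[0,0,0]},{"delta_pos":[0.0004,-0.0006,0.018],"angular":[0,0,0]},{"delta_pos":[0.0004,-0.0006,0.018],"angular":[0,0,0]}]}}

```text
clock: 16.82
tcp_pos: [521.1, 129.0, 117.3]
tool_rot: [3.141, 0.0, 2.806]
force: [-0.4, -0.9, -0.0]
finger_gap: 0.082
gripper_force: 50.0
```

```bash
python3 -c "
from h import *
st()"
```

```text
t 16.82 tcp [521.14 128.99 117.32] rot [3.1408e+00 3.0000e-04 2.8064e+00] F [-0.4 -0.9 -0. ] T [ 0.004 -0.141  0.019] gap 0.082 gf 50.0  cmd [521.42 128.98 126.03]
```

Request:
{"op": "jog_arm", "data": {"moves": [{"delta_pos":[0,0,0.002],"angular":[0,0,0]},{"delta_pos":[0,0,0.004],"angular":[0,0,0]},{"delta_pos":[0,0,0.006],"angular":[0,0,0]},{"delta_pos":[0,0,0.008],"angular":[0,0,0]},{"delta_pos":[0,0,0.008],"angular":[0,0,0]}]}}

```text
clock: 17.45
tcp_pos: [521.1, 129.0, 109.3]
tool_rot: [3.141, 0.0, 2.806]
force: [-1.8, -0.6, -1.3]
finger_gap: 0.083
gripper_force: 50.0
```

```bash
python3 -c "
from h import *
st()"
```

```text
t 17.45 tcp [521.1  128.99 109.3 ] rot [3.1408e+00 2.0000e-04 2.8064e+00] F [-1.8 -0.6 -1.3] T [0.181 0.154 0.008] gap 0.083 gf 50.0  cmd [521.42 128.98 126.03]
```

Request:
{"op": "jog_arm", "data": {"moves": [{"delta_pos":[0,0,0.0015],"angular":[0,0,0]},{"delta_pos":[0,0,0.003],"angular":[0,0,2]},{"delta_pos":[0,0,0.0045],"angular":[0,0,-2]},{"delta_pos":[0,0,0.006],"angular":[0,0,2]},{"delta_pos":[0,0,0.0075],"angular":[0,0,-2]},{"delta_pos":[0,0,0.008],"angular":[0,0,0]},{"delta_pos":[0,0,0.008],"angular":[0,0,0]}]}}

```text
clock: 18.32
tcp_pos: [521.3, 129.2, 102.5]
tool_rot: [3.14, 0.001, 2.805]
force: [-6.2, 0.2, 10.4]
finger_gap: 0.082
gripper_force: 50.0
```

```bash
python3 -c "
from h import *
st()"
```

```text
t 18.32 tcp [521.33 129.17 102.49] rot [3.1402e+00 9.0000e-04 2.8049e+00] F [-6.2  0.2 10.4] T [ 0.14   1.264 -0.035] gap 0.082 gf 50.0  cmd [521.42 128.98 126.03]
```

Request:
{"op": "jog_arm", "data": {"moves": [{"delta_pos":[0.0005,-0.0002,0.001],"angular":[0,0,2]},{"delta_pos":[0.0005,-0.0002,0.002],"angular":[0,0,-2]},{"delta_pos":[0.0005,-0.0002,0.003],"angular":[0,0,2]},{"delta_pos":[0.0005,-0.0002,0.004],"angular":[0,0,-2]},{"delta_pos":[0.0005,-0.0002,0.005],"angular":[0,0,2]},{"delta_pos":[0.0005,-0.0002,0.0055],"angular":[0,0,0]},{"delta_pos":[0.0005,-0.0002,0.0055],"angular":[0,0,0]}]}}

```text
clock: 19.2
tcp_pos: [521.2, 129.1, 97.7]
tool_rot: [3.14, 0.002, 2.806]
force: [-6.3, -0.4, 16.0]
finger_gap: 0.082
gripper_force: 50.0
```

```bash
python3 -c "
from h import *
st()"
```

```text
t 19.2 tcp [521.19 129.07  97.67] rot [3.1399e+00 1.9000e-03 2.8057e+00] F [-6.3 -0.4 16. ] T [-0.046  1.235 -0.032] gap 0.082 gf 50.0  cmd [521.42 128.98 126.03]
```

Request:
{"op": "jog_arm", "data": {"moves": [{"delta_pos":[0.0003,0,0.001],"angular":[0,0,-2]},{"delta_pos":[0.0003,0,0.0015],"angular":[0,0,2]},{"delta_pos":[0.0003,0,0.0015],"angular":[0,0,0]},{"delta_pos":[0.0003,0,0.0015],"angular":[0,0,0]}]}}

```text
clock: 19.7
tcp_pos: [521.3, 129.1, 97.5]
tool_rot: [3.139, 0.003, 2.806]
force: [-11.2, -3.2, 28.9]
finger_gap: 0.079
gripper_force: 50.0
```

```bash
python3 -c "
from h import *
st()"
```

```text
t 19.7 tcp [521.27 129.15  97.51] rot [3.1395e+00 3.1000e-03 2.8058e+00] F [-11.2  -3.2  28.9] T [-0.457  2.148  0.064] gap 0.079 gf 50.0  cmd [521.42 128.98 126.03]
```

Request:
{"op": "jog_arm", "data": {"moves": [{"delta_pos":[0.0003,0,-0.0008],"angular":[0,0,5]},{"delta_pos":[0.0003,0,-0.0008],"angular":[0,0,13]},{"delta_pos":[0.0003,0,-0.0008],"angular":[0,0,21]},{"delta_pos":[0.0003,0,-0.0008],"angular":[0,0,28]},{"delta_pos":[0.0003,0,-0.0008],"angular":[0,0,34]},{"delta_pos":[0.0003,0,-0.0008],"angular":[0,0,40]},{"delta_pos":[0.0003,0,-0.0008],"angular":[0,0,40]}], "force": 60}}

```text
clock: 20.58
tcp_pos: [521.2, 129.1, 97.6]
tool_rot: [3.138, 0.001, 2.106]
force: [-4.3, -2.6, 19.2]
finger_gap: 0.082
gripper_force: 60.0
```

```bash
python3 -c "
from h import *
st()"
```

```text
t 20.57 tcp [521.23 129.13  97.59] rot [3.1377e+00 1.5000e-03 2.1055e+00] F [-4.3 -2.6 19.2] T [-0.421  0.724  0.025] gap 0.082 gf 60.0  cmd [521.42 128.98 126.03]
```

Request:
{"op": "jog_arm", "data": {"moves": [{"delta_pos":[0,0,0],"angular":[0,0,8]},{"delta_pos":[0,0,0],"angular":[0,0,16]},{"delta_pos":[0,0,0],"angular":[0,0,24]},{"delta_pos":[0,0,0],"angular":[0,0,32]},{"delta_pos":[0,0,0],"angular":[0,0,40]},{"delta_pos":[0,0,0],"angular":[0,0,47]},{"delta_pos":[0,0,0],"angular":[0,0,52]},{"delta_pos":[0,0,0],"angular":[0,0,52]}]}}

```text
clock: 21.58
tcp_pos: [521.0, 129.1, 97.6]
tool_rot: [3.139, -0.002, 1.198]
force: [-6.5, -2.1, 20.2]
finger_gap: 0.082
gripper_force: 60.0
```

```bash
python3 -c "
from h import *
st()"
```

```text
t 21.57 tcp [520.97 129.14  97.56] rot [ 3.1386e+00 -1.9000e-03  1.1983e+00] F [-6.5 -2.1 20.2] T [-0.436  1.282  0.149] gap 0.082 gf 60.0  cmd [521.42 128.98 126.03]
```

Request:
{"op": "jog_arm", "data": {"moves": [{"delta_pos":[0,0,0],"angular":[0,0,2]},{"delta_pos":[0,0,0],"angular":[0,0,4]},{"delta_pos":[0,0,0],"angular":[0,0,4]},{"delta_pos":[0,0,0],"angular":[0,0,4]}]}}

```text
clock: 22.08
tcp_pos: [521.0, 129.1, 97.5]
tool_rot: [3.139, -0.002, 1.13]
force: [-6.5, -2.8, 20.1]
finger_gap: 0.084
gripper_force: 60.0
```

```bash
python3 -c "
from h import *
st()"
```

```text
t 22.07 tcp [520.98 129.15  97.55] rot [ 3.1388e+00 -2.1000e-03  1.1298e+00] F [-6.5 -2.8 20.1] T [-0.475  1.318  0.148] gap 0.084 gf 60.0  cmd [521.42 128.98 126.03]
```

Request:
{"op": "jog_arm", "data": {"moves": [{"delta_pos":[0,0,0],"angular":[0,0,2]},{"delta_pos":[0,0,0],"angular":[0,0,4]},{"delta_pos":[0,0,0],"angular":[0,0,4]},{"delta_pos":[0,0,0],"angular":[0,0,4]}]}}

```text
clock: 22.58
tcp_pos: [521.0, 129.2, 97.6]
tool_rot: [3.139, -0.002, 1.06]
force: [-6.8, -2.5, 18.4]
finger_gap: 0.082
gripper_force: 60.0
```

```bash
python3 -c "
from h import *
st()
a=grab_frame('side'); cv2.imwrite('pics/turn.png',np.clip(cv2.resize(a[140:220,190:297],(800,598),interpolation=2)*1.8,0,255).astype(np.uint8))"
```

```text
t 22.57 tcp [521.   129.18  97.59] rot [ 3.1389e+00 -2.4000e-03  1.0602e+00] F [-6.8 -2.5 18.4] T [-0.406  1.29   0.244] gap 0.082 gf 60.0  cmd [521.42 128.98 126.03]
```

View pics/turn.png

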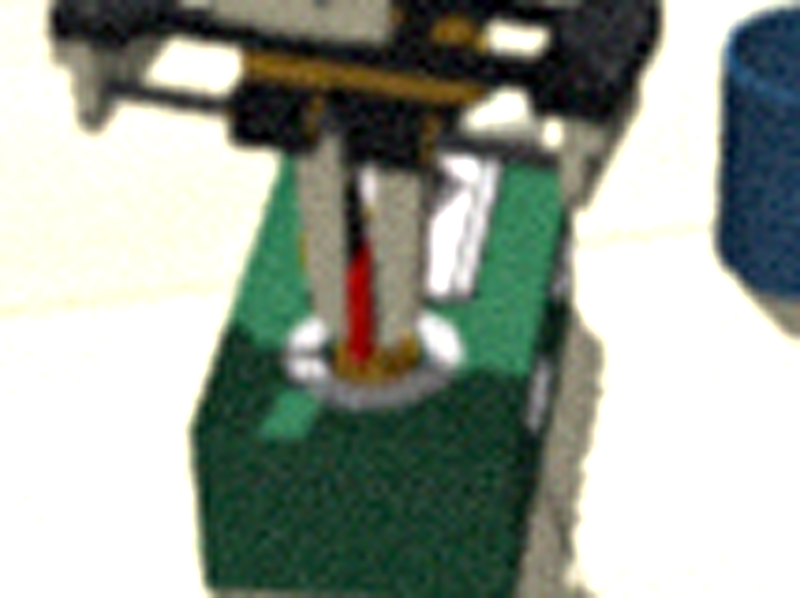

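The picture shows the shoulder seated on the plug, the red bow turned with the fingers and the cover still open. Torque has begun rising; one small turn more to confirm the stop.

Request:
{"op": "jog_arm", "data": {"moves": [{"delta_pos":[0,0,0],"angular":[0,0,1.5]},{"delta_pos":[0,0,0],"angular":[0,0,3]},{"delta_pos":[0,0,0],"angular":[0,0,3]},{"delta_pos":[0,0,0],"angular":[0,0,3]}]}}

```text
clock: 23.12
tcp_pos: [521.0, 129.2, 97.6]
tool_rot: [3.139, -0.003, 1.008]
force: [-6.6, -1.9, 19.9]
finger_gap: 0.079
gripper_force: 60.1
```

```bash
python3 -c "
from h import *
st()"
```

```text
t 23.12 tcp [521.01 129.24  97.56] rot [ 3.139e+00 -2.700e-03  1.008e+00] F [-6.6 -1.9 19.9] T [-0.287  1.249  0.378] gap 0.079 gf 60.1  cmd [521.42 128.98 126.03]
```

```bash
python3 -c "
from rig import hand_in
print(hand_in())"
```

```text
the job is handed in; nothing more can be done
None
```

I handed the job in at about 23 s, with the knob unlocked, the cover fully open, and the key fully home and turned clockwise to its stop. The arm is still gripping the key and holding it turned; the hand-in gave no verdict.

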